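Show the trainee how to match the antenna

TASK

Show the trainee across the radio desk how to match the antenna: press the green button on the antenna tuner's control head fully in with the fingertips, keep it in for a good second, and let it out again. Then point at the SWR meter, the one with the white face and two crossed needles: hold the fingertips about three centimetres above the middle of its white face for two seconds without touching the meter, and then draw the hand well away from it so that the trainee can read it. Pick nothing up, press no other button, and leave everything on the desk where it stands.

Things in the scene. Friction and masses are not known exactly. Their poses are not given: they have to be found in the camera images.
- tuner: antenna tuner control head, low dark case 120 deep x 210 wide mm, 56 mm high at the back and 24 mm at the front, with three buttons in a row and a small green display; the panel faces its own +x and upward (15 degrees from the level). Loose, about 1 kg, on rubber feet. Origin: centre of the underside, z up, on the desk at z = 0
- tune_button (a joint): the GREEN button, which starts the tuning: round push button, cap 25 mm across, on the tuner's sloping panel (which slopes down at 15 degrees towards the tuner's +x). Value: how far it is pushed in, square to the panel, 0 (out) to 0.005 m (fully in); springs back; 1.4 N starts it and 4.2 N has it fully in
- tune_top (a point): centre of the top of the green button's cap, 10 mm out from the panel when out; in the tuner's frame about (0.022, 0.062, 0.044) m. Axes: z square to the panel, outward
- bypass_button (a joint): the red button, in the middle of the row, 62 mm from the green one; leave it alone: round push button, cap 25 mm across, on the tuner's sloping panel (which slopes down at 15 degrees towards the tuner's +x). Value: how far it is pushed in, square to the panel, 0 (out) to 0.005 m (fully in); springs back; 1.4 N starts it and 4.2 N has it fully in
- antenna_button (a joint): the yellow button, at the other end of the row, 124 mm from the green one; leave it alone: round push button, cap 25 mm across, on the tuner's sloping panel (which slopes down at 15 degrees towards the tuner's +x). Value: how far it is pushed in, square to the panel, 0 (out) to 0.005 m (fully in); springs back; 1.4 N starts it and 4.2 N has it fully in
- swr_meter: SWR meter: dark sloping-front case 110 deep x 150 wide mm, 94 mm high at the back and 34 mm at the front; its panel faces its own +x and upward (rises 29 degrees from the level). Loose. Origin: centre of the underside, z up. Its panel is filled by one large white face with two crossed black needles. It may stand in any of three places in the row of instruments
- swr_face (a point): centre of the SWR meter's white face (68 x 108 mm, on the sloping panel), on its surface; about 70 mm above the desk. Axes as the meter's: x forward, z up. The panel's highest edge, 94 mm above the desk, is 49 mm behind this point (towards the meter's -x)
- dc_meter: volt and ammeter with two small amber-lit faces and two black knobs: light grey sloping-front case 110 deep x 145 wide mm, 94 mm high at the back and 34 mm at the front; its panel faces its own +x and upward (rises 29 degrees from the level). Loose. Origin: centre of the underside, z up
- counter: frequency counter with a wide green display and grey buttons: blue sloping-front case 110 deep x 150 wide mm, 94 mm high at the back and 34 mm at the front; its panel faces its own +x and upward (rises 29 degrees from the level). Loose. Origin: centre of the underside, z up
- handheld: black handheld radio lying on its back, 108 x 58 x 34 mm, its 80 mm stub aerial towards its +x. Origin: centre of the body's underside
- morse_key: Morse key: wooden base 150 x 85 mm with brass lever and black knob, 55 mm high. Origin: centre of the underside
- bottle: water bottle, 64 mm across, 190 mm high. Origin: centre of the underside
- mug: white mug, 82 mm across, 95 mm high. Origin: centre of the underside
- pencil: yellow pencil, 180 mm long, 7.5 mm thick, lying on the 10 mm thick log book. Origin: middle of its underside
Mind the look-alikes: they are no part of the job. What is shaped like the swr_meter but red is not meant. Leave any blue look-alike of the tuner alone.

How it is judged:
On the way, in this order (a step that is already met when the one before it is completed fails the run):
1. the green button is pushed in (at least 3.5 mm) and kept in for 0.9 s (value of joint tune_button above 0.0035 m), for 0.9 s.
2. the green button is out again and the hand points at the SWR meter for 1.8 s: the grasp point within 35 mm sideways and 90 mm in all of the middle of the white face, fingers touching nothing (horizontal distance between the grasp point and swr_face below 0.035 m and distance between the grasp point and swr_face below 0.09 m and contact force between the fingers and anything else below 0.3 N and value of joint tune_button below 0.0015 m), for 1.8 s.
At the end, for the whole second after the job is handed in: All three buttons are out (under 1.5 mm in), the hand (grasp point) is more than 120 mm from the middle of the SWR meter's white face, the tuner stands flat within 20 mm of where it was, the SWR meter within 8 mm, and each other thing listed within 15 mm (value of joint each of tune_button, bypass_button, antenna_button below 0.0015 m and distance between the grasp point and swr_face above 0.12 m and distance of tuner from where it was at the start of the episode below 0.02 m and height (world z) of tuner below 0.006 m and angle between tuner's own z axis and vertical below 0.05 rad and distance of swr_meter from where it was at the start of the episode below 0.008 m and linear speed of swr_meter below 0.02 m/s and distance of each of dc_meter, counter, handheld, morse_key, bottle, mug, pencil from where it was at the start of the episode below 0.015 m); the robot touches nothing.
It fails at once if the red or the yellow button is pressed (value of joint any of bypass_button, antenna_button above 0.0025 m).
It fails at once if the SWR meter is touched (contact force between any of the fingers, the arm and swr_meter above 0.3 N or distance of swr_meter from where it was at the start of the episode above 0.008 m).
It fails at once if the tuner is lifted, tipped (by 0.1 rad) or pushed more than 20 mm away (height (world z) of tuner above 0.008 m or angle between tuner's own z axis and vertical above 0.1 rad or distance of tuner from where it was at the start of the episode above 0.02 m).
It fails at once if another thing listed (the other two instruments, handheld radio, Morse key, bottle, mug or pencil) is moved more than 15 mm (distance of any of dc_meter, counter, handheld, morse_key, bottle, mug, pencil from where it was at the start of the episode above 0.015 m).
It also fails if it takes over 51 s, if anything falls off the work surface, if the arm or the gripper's body presses on something with over 40 N, if the wrist force passes 120 N, or if a joint passes its speed limit or range.

ROBOT

A 6-joint arm with a two-finger parallel gripper is mounted at the origin on the work surface. World frame = base frame: x ahead of the robot, y to its left, z up, the work surface at z = 0. Lengths are in m, angles in rad, forces in N, time in s.
With the tool pointing down it reaches from about 0.375 to 0.975 m from the base axis. Payload 3.8 kg.
Tool frame: the origin (TCP) lies midway between the tips of the shut fingers; the grasp point (between the pads) lies 19 mm behind it; z points along the fingers, y is the direction in which the jaws open and shut (so a half turn about z gives the same grasp; the last joint's range is limited). The gripper opens to 85 mm and grips with 20 to 120 N. Pads are 22 mm wide; open, the fingers measure 114 mm over their backs; the gripper's body (76 mm by 85 mm) begins 54 mm behind the grasp point. The pads swing forward as they close: fully open they stand 13 mm farther back than shut.
Start: joints at [1.298, 0.264, 1.604, -0, 1.274, -0.037], TCP at [0.158, 0.656, 0.202] pointing down, gripper open.
Joint ranges: [-2.63, 2.63], [-0.94, 2.18], [0.31, 2.57], [-1.31, 4.45], [0, 2.66], [-2.55, 2.55]. Speed limits (rad/s): [2.57, 2.57, 3.14, 3.14, 3.14, 3.14].

INTERFACE

Orientations are given as a rotation vector (axis times angle).
In Python, from workcell import bot gives the robot as it stands.
- The arm moves only by the shell command python3 -m inch 'ROWS' [FORCE]. ROWS is JSON, a list of rows, each an object of numbers: "dx", "dy", "dz": the shift along the tool's x, y, z in m; "ax", "ay", "az": the turn, a rotation vector about the tool's x, y, z in degrees; "fingers": the opening, from -1 (shut) to 1 (fully open). A call has 1 to 20 rows; each row is the pose to reach, as a shift and turn from the pose measured when the call began, along the tool's axes at that moment; what a row does not reach only later rows make up. A row lasts 1/8 s, in which the tool goes at most 62.5 mm and 10.7 degrees, less where a joint would pass 70% of its speed; a pose out of reach is approached as far as the arm can. A call with a gripper value outside its range is refused whole. The fingers move at their own pace and stop on an object; FORCE is the grip in N (left out, the last holds). Time passes only in rows, so rows that repeat a pose let the fingers close. It gives the time, the measured TCP pose, the force and the opening at its end, in the units of the state.
- bot.read_state(): the state, without advancing time (a new reading comes with each control period).
- bot.read_camera(name): name is "scene" or "side" or "wrist"; returns (picture, depth): 420x560x3 uint8, blue, green, red; 420x560 float32, m along the optical axis (not along the pixel's ray), 0 where there is no reading.
- bot.get_calibration(name): a dict with "intrinsics" (3x3 intrinsics, pixels), "distortion" ([k1, k2, p1, p2, k3] as OpenCV has them; the pictures are not rectified), "view" (4x4, takes a point from world to camera coordinates). Camera axes: x right, y down, z forward; pixel columns grow to the right and rows downward; lengths in m; the calibration is good to about 2 mm. A picture is of the moment at which its call begins: read the wrist's pose just before it. get_calibration takes no time and is no camera call; for the wrist camera it gives the pose at the moment of the call.
- bot.finish_job(): hands the job in, once; it reports no verdict.
Trained networks look in the newest picture that a camera, given by its name, has taken for a name from the list of things; names that differ only in an ending like _2 or _b are one class to them, and where a whole thing is asked for, a point or a joint stands for the part that bears it (a point fixed in the world has none). Each returns a list of dicts, best first, with "p" (0 to 1); they miss things now and then, are a little off and sometimes report something else, mostly with a low value. They report only what shows in the picture. A call takes as long as a camera call. They do not tell look-alikes from the thing itself.
- bot.masks_of(camera, thing): "region" (420x560 bool, what is visible of it) and "box" ([left, top, right, bottom] in pixels, round what is visible of it).
The state is a dict: "time": time; "q": joint angles; "joint_vel": joint speeds; "joint_torque": joint torques, N m; "tool_pos": TCP position; "tcp_rot": TCP orientation; "wrist_force": force on the tool from outside, world axes, zero at the start; "torque": the same for the moment, N m; "width": opening from 0.0 (shut) to 1.0 (fully open).
Only numpy, scipy, OpenCV 4.12 (cv2) and the standard library are available. Lean on these libraries where they do the work, as an engineer would, in place of code of your own. Each camera call takes 0.05 s, during which the arm holds its last target. There are 200 camera calls.

## Working session

There is one attempt and no reset: what is moved stays moved. The work goes in short steps, Python scripts to look and compute and a shell command to move; the robot and the scene stay as the last step left them, time stands still between calls to the robot, and variables do not carry over. Pictures are saved under pics/ and viewed, about 8 in all and at most 12, crops included, and the job is handed in when it is done.

```bash
mkdir -p pics
python3 - <<'E'
from workcell import bot
import cv2,numpy as np
s=bot.read_state();print(s['time'],s['tool_pos'],s['tcp_rot'],s['width'])
for c in ['scene','side']:
    im,d=bot.read_camera(c);cv2.imwrite(f'pics/{c}0.png',im);np.save(f'pics/{c}d.npy',d)
    for t in ['tuner','swr_meter','tune_button']:
        for m in bot.masks_of(c,t): print(c,t,round(m['p'],2),m['box'])
E
```

```text
0.0 [0.15747638 0.65553109 0.20061728] [-0.36955407 -3.11941798  0.00360746] 1.0033307868080803
scene tuner 0.98 [159.2, 149.2, 229.1, 192.9]
scene tuner 0.57 [170.0, 226.5, 269.0, 288.9]
scene swr_meter 0.84 [337.9, 160.8, 390.0, 202.0]
scene swr_meter 0.73 [305.1, 299.6, 381.8, 357.6]
scene swr_meter 0.18 [448.0, 194.6, 482.6, 265.1]
scene tune_button 0.42 [231.9, 262.3, 240.5, 272.2]
side tuner 0.68 [138.2, 323.2, 249.0, 411.2]
side tuner 0.63 [319.7, 209.5, 372.4, 279.2]
side swr_meter 0.98 [334.6, 129.6, 384.5, 182.0]
side swr_meter 0.81 [152.4, 167.6, 211.6, 200.9]
side swr_meter 0.79 [227.9, 147.7, 280.7, 200.9]
side tune_button 0.64 [172.5, 331.9, 181.0, 344.3]
side tune_button 0.62 [348.5, 216.3, 355.2, 224.3]
```

View pics/scene0.png

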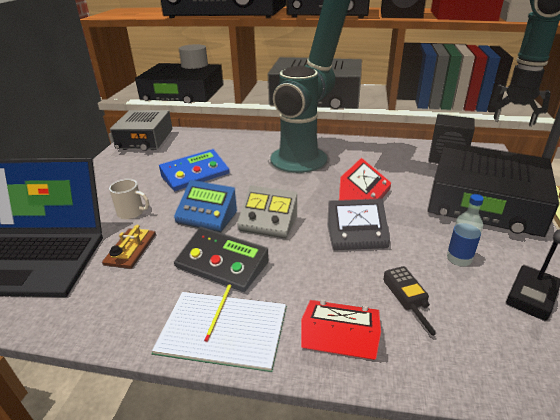

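View pics/side0.png

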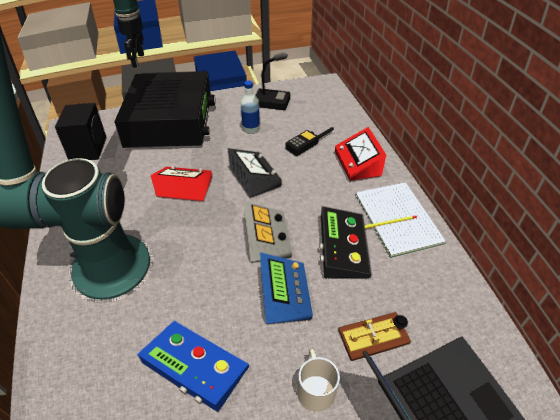

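The scene view shows the black tuner at about (222,259), with its green button at (237,267). The dark SWR meter is at (358,222). In the side view they are at (345,240) and (254,170). The red and blue look-alikes are elsewhere. Next I measure the buttons and the white face.

```bash
cat > h.py <<'E'
from workcell import bot
import cv2,numpy as np
def cloud(d,c):
    K=np.array(c['intrinsics'],float);D=np.array(c['distortion'],float);T=np.linalg.inv(np.array(c['view'],float))
    v,u=np.mgrid[:d.shape[0],:d.shape[1]]
    n=cv2.undistortPoints(np.stack([u,v],-1).reshape(-1,1,2).astype(float),K,D).reshape(*d.shape,2)
    P=np.dstack([n*d[...,None],d]);return P@T[:3,:3].T+T[:3,3]
def sel(im,box,col):
    b,g,r=[im[...,i].astype(int) for i in range(3)]
    m={'g':(g>r+40)&(g>b+20)&(r<g*0.45),'r':(r>g+80)&(r>b+80),'y':(r>140)&(g>120)&(b<100),'w':(r>150)&(b>140)&(g>150)}[col]
    k=np.zeros(m.shape,bool);l,t,R,B=box;k[t:B,l:R]=1;return m&k
E
python3 - <<'E'
from h import *
B={'scene':{'g':(226,258,246,278),'r':(204,250,224,270),'y':(185,244,205,264),'w':(330,195,390,245)},
'side':{'g':(342,212,362,230),'r':(342,230,362,247),'y':(346,248,366,268),'w':(225,145,282,195)}}
for c in B:
    im=cv2.imread(f'pics/{c}0.png');d=np.load(f'pics/{c}d.npy');P=cloud(d,bot.get_calibration(c))
    for k,b in B[c].items():
        m=sel(im,b,k)
        m&=d>0
        q=P[m];v,u=np.nonzero(m)
        print(c,k,len(q),'px',u.mean().round(1),v.mean().round(1),np.median(q,0).round(4),q.mean(0).round(4),q.min(0).round(3),q.max(0).round(3))
        if k=='w':
            h=cv2.minAreaRect(q[:,:2].astype(np.float32));print(h)
            A=np.c_[q[:,:2],np.ones(len(q))];print('plane',np.linalg.lstsq(A,q[:,2],rcond=None)[0])
E
```

```text
scene g 53 px 236.3 265.8 [ 0.6629 -0.0565  0.0445] [ 0.6626 -0.0565  0.0443] [ 0.651 -0.066  0.039] [ 0.673 -0.047  0.049]
scene r 69 px 214.9 258.8 [ 0.6443 -0.116   0.0443] [ 0.6445 -0.1162  0.0434] [ 0.629 -0.133  0.033] [ 0.655 -0.105  0.049]
scene y 63 px 194.7 251.9 [ 0.6267 -0.1749  0.044 ] [ 0.6264 -0.1755  0.0431] [ 0.608 -0.193  0.032] [ 0.639 -0.164  0.049]
scene w 954 px 360.0 214.6 [0.4427 0.2303 0.0684] [0.4242 0.2331 0.0601] [ 0.216  0.139 -0.002] [0.513 0.327 0.089]
((0.3660142123699188, 0.24326054751873016), (0.2862358093261719, 0.1897124946117401), 4.38203239440918)
plane [ 0.30354333 -0.08983663 -0.04770696]
side g 51 px 351.1 220.5 [ 0.6627 -0.0608  0.0455] [ 0.6628 -0.0608  0.0453] [ 0.652 -0.072  0.039] [ 0.675 -0.047  0.054]
side r 60 px 353.0 237.9 [ 0.6444 -0.1204  0.045 ] [ 0.6447 -0.1197  0.0446] [ 0.634 -0.13   0.036] [ 0.657 -0.106  0.049]
side y 67 px 355.1 256.3 [ 0.6263 -0.1784  0.045 ] [ 0.6266 -0.1786  0.0445] [ 0.615 -0.189  0.032] [ 0.642 -0.164  0.051]
side w 1341 px 253.3 165.2 [4.626e-01 2.671e-01 1.000e-04] [0.4656 0.2774 0.0155] [ 0.353  0.135 -0.007] [0.584 0.426 0.089]
((0.45836517214775085, 0.28190159797668457), (0.25431427359580994, 0.1937929093837738), 74.20232391357422)
plane [-0.00583091 -0.14679013  0.058883  ]
```

```bash
cat >> h.py <<'E'
from scipy.spatial.transform import Rotation as Rt
def rel(target,tx=None,tilt=0):
    s=bot.read_state();R=Rt.from_rotvec(s['tcp_rot'])
    print('t',s['time'],'pos',np.round(s['tool_pos'],4),'shift mm',(R.inv().apply(np.array(target)-s['tool_pos'])*1000).round(1),'F',np.round(s['wrist_force'],2))
    print('R',R.as_matrix().round(3).tolist())
    if tx is not None:
        x=-np.array([tx[0],tx[1],0])/np.hypot(*tx[:2]);z=np.array([0,0,-1.]);y=np.cross(z,x)
        G=Rt.from_matrix(np.c_[x,y,z])*Rt.from_euler('y',tilt,degrees=True)
        print('turn deg',np.degrees((R.inv()*G).as_rotvec()).round(2))
E
python3 - <<'E'
from h import *
bx={'scene':(325,198,392,250),'side':(225,145,282,195)}
for c in bx:
    im=cv2.imread(f'pics/{c}0.png');d=np.load(f'pics/{c}d.npy');P=cloud(d,bot.get_calibration(c))
    m=sel(im,bx[c],'w')&(P[...,2]>.045)
    m&=(np.hypot(P[...,0]-.445,P[...,1]-.23)<.085)
    q=P[m];h=cv2.minAreaRect(q[:,:2].astype(np.float32));A=np.c_[q[:,:2],np.ones(len(q))]
    print(c,len(q),h,'plane',np.linalg.lstsq(A,q[:,2],rcond=None)[0].round(3),q.mean(0).round(4),q[:,2].min(),q[:,2].max())
im=cv2.imread('pics/side0.png');d=np.load('pics/sided.npy');P=cloud(d,bot.get_calibration('side'))
for n,u,v in [('bottle cap',249,86),('radio top',170,95),('dc',262,222)]: print(n,P[v,u].round(3))
rel([.663,-.0585,.10],(.956,-.293),15)
E
```

```text
scene 802 ((0.4604767858982086, 0.22955141961574554), (0.08852634578943253, 0.10895971208810806), 12.0133638381958) plane [-0.484 -0.106  0.312] [0.448  0.2262 0.0711] 0.0456099234391909 0.08887808420235488
side 303 ((0.46110740303993225, 0.22806806862354279), (0.08188817650079727, 0.11165781319141388), 12.02026081085205) plane [-0.5   -0.107  0.319] [0.4499 0.2237 0.0705] 0.045909748735197375 0.08909000284721535
bottle cap [0.506 0.482 0.182]
radio top [0.245 0.602 0.125]
dc [ 0.421 -0.023  0.073]
t 0.4 pos [0.1577 0.6562 0.2018] shift mm [-658.3 -576.8  102. ] F [-0.17 -0.23 -0.51]
R [[-0.972, 0.234, -0.0], [0.234, 0.972, -0.0], [0.0, -0.0, -1.0]]
turn deg [-0.48 14.99  3.51]
```

```bash
python3 -m inch '[{"dz":-0.06,"fingers":-1},{"dz":-0.1,"fingers":-1},{"dx":-0.04,"dy":-0.035,"dz":-0.1,"fingers":-1},{"dx":-0.08,"dy":-0.07,"dz":-0.1,"fingers":-1},{"dx":-0.12,"dy":-0.105,"dz":-0.1,"fingers":-1},{"dx":-0.16,"dy":-0.14,"dz":-0.1,"fingers":-1},{"dx":-0.2,"dy":-0.175,"dz":-0.1,"fingers":-1},{"dx":-0.24,"dy":-0.21,"dz":-0.1,"fingers":-1},{"dx":-0.28,"dy":-0.245,"dz":-0.1,"fingers":-1},{"dx":-0.32,"dy":-0.28,"dz":-0.1,"fingers":-1},{"dx":-0.36,"dy":-0.315,"dz":-0.1,"fingers":-1},{"dx":-0.4,"dy":-0.35,"dz":-0.1,"fingers":-1},{"dx":-0.44,"dy":-0.385,"dz":-0.1,"fingers":-1},{"dx":-0.48,"dy":-0.42,"dz":-0.1,"fingers":-1},{"dx":-0.52,"dy":-0.455,"dz":-0.1,"fingers":-1},{"dx":-0.56,"dy":-0.49,"dz":-0.1,"fingers":-1},{"dx":-0.6,"dy":-0.525,"dz":-0.08,"ay":5,"az":3.5,"fingers":-1},{"dx":-0.64,"dy":-0.56,"dz":-0.05,"ay":10,"az":3.5,"fingers":-1},{"dx":-0.66,"dy":-0.577,"dz":0,"ay":15,"az":3.5,"fingers":-1},{"dx":-0.66,"dy":-0.577,"dz":0.03,"ay":15,"az":3.5,"fingers":-1}]'
python3 - <<'E'
from h import *
# press axis and approach point: 40 mm out along panel normal from cap top
n=np.array([.956*np.sin(np.radians(15)),-.293*np.sin(np.radians(15)),np.cos(np.radians(15))])
rel(np.array([.663,-.0585,.0445])+.04*n,(.956,-.293),15)
im,d=bot.read_camera('wrist');cv2.imwrite('pics/wrist1.png',im)
c=bot.get_calibration('wrist');P=cloud(d,c)
for m in bot.masks_of('wrist','tune_button'):
    print(m['p'],m['box'],np.median(P[m['region']&(d>0)],0))
for k in 'gry':
    m=sel(im,(0,0,560,420),k)&(d>0)&(P[...,2]>.03)&(np.hypot(P[...,0]-.64,P[...,1]+.115)<.09)
    v,u=np.nonzero(m)
    if len(u): print(k,len(u),u.mean(),v.mean(),P[m].mean(0).round(4),np.ptp(P[m],0).round(3))
E
```

```text
t 0.4 pos [0.1577 0.6562 0.2018] shift mm [-668.7 -577.5  118.8] F [-0.17 -0.23 -0.51]
R [[-0.972, 0.234, -0.0], [0.234, 0.972, -0.0], [0.0, -0.0, -1.0]]
turn deg [-0.48 14.99  3.51]invalid input at $[0]: expected keys dx, dy, dz, ax, ay, az, fingers
```

View pics/wrist1.png

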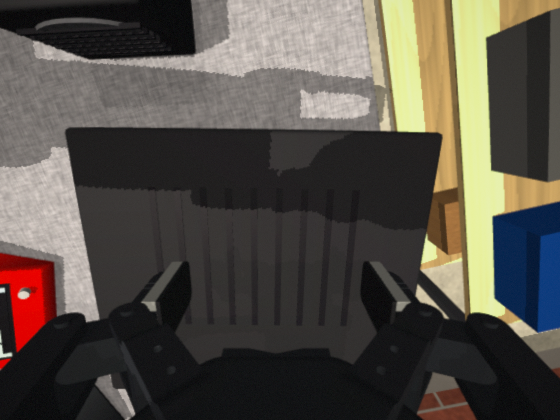

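The rows need every key, so the call was refused and the arm hasn't moved. The wrist view still shows the transceiver under the open fingers. I'm sending it again in full.

```bash
python3 -m inch '[{"dx":0,"dy":0,"dz":-0.06,"ax":0,"ay":0,"az":0,"fingers":-1},{"dx":0,"dy":0,"dz":-0.1,"ax":0,"ay":0,"az":0,"fingers":-1},{"dx":-0.04,"dy":-0.035,"dz":-0.1,"ax":0,"ay":0,"az":0,"fingers":-1},{"dx":-0.08,"dy":-0.07,"dz":-0.1,"ax":0,"ay":0,"az":0,"fingers":-1},{"dx":-0.12,"dy":-0.105,"dz":-0.1,"ax":0,"ay":0,"az":0,"fingers":-1},{"dx":-0.16,"dy":-0.14,"dz":-0.1,"ax":0,"ay":0,"az":0,"fingers":-1},{"dx":-0.2,"dy":-0.175,"dz":-0.1,"ax":0,"ay":0,"az":0,"fingers":-1},{"dx":-0.24,"dy":-0.21,"dz":-0.1,"ax":0,"ay":0,"az":0,"fingers":-1},{"dx":-0.28,"dy":-0.245,"dz":-0.1,"ax":0,"ay":0,"az":0,"fingers":-1},{"dx":-0.32,"dy":-0.28,"dz":-0.1,"ax":0,"ay":0,"az":0,"fingers":-1},{"dx":-0.36,"dy":-0.315,"dz":-0.1,"ax":0,"ay":0,"az":0,"fingers":-1},{"dx":-0.4,"dy":-0.35,"dz":-0.1,"ax":0,"ay":0,"az":0,"fingers":-1},{"dx":-0.44,"dy":-0.385,"dz":-0.1,"ax":0,"ay":0,"az":0,"fingers":-1},{"dx":-0.48,"dy":-0.42,"dz":-0.1,"ax":0,"ay":0,"az":0,"fingers":-1},{"dx":-0.52,"dy":-0.455,"dz":-0.1,"ax":0,"ay":0,"az":0,"fingers":-1},{"dx":-0.56,"dy":-0.49,"dz":-0.1,"ax":0,"ay":0,"az":0,"fingers":-1},{"dx":-0.6,"dy":-0.525,"dz":-0.08,"ax":0,"ay":5,"az":3.5,"fingers":-1},{"dx":-0.64,"dy":-0.56,"dz":-0.05,"ax":0,"ay":10,"az":3.5,"fingers":-1},{"dx":-0.67,"dy":-0.577,"dz":0,"ax":0,"ay":15,"az":3.5,"fingers":-1},{"dx":-0.67,"dy":-0.577,"dz":0.03,"ax":0,"ay":15,"az":3.5,"fingers":-1}]'
cat > w.py <<'E'
from h import *
import sys
n=np.array([.956*np.sin(np.radians(15)),-.293*np.sin(np.radians(15)),np.cos(np.radians(15))])
rel(np.array([.663,-.0585,.0445])+.04*n,(.956,-.293),15)
c=bot.get_calibration('wrist')
im,d=bot.read_camera('wrist');cv2.imwrite(sys.argv[1],im);P=cloud(d,c)
for m in bot.masks_of('wrist','tune_button'):
    print(m['p'],m['box'],np.median(P[m['region']&(d>0)],0))
for k in 'gry':
    m=sel(im,(0,0,560,420),k)&(d>0)&(P[...,2]>.03)&(np.hypot(P[...,0]-.64,P[...,1]+.115)<.09)
    v,u=np.nonzero(m)
    if len(u): print(k,len(u),u.mean(),v.mean(),P[m].mean(0).round(4),np.ptp(P[m],0).round(3))
E
python3 w.py pics/wrist2.png
```

```text
time: 3.0
tool_pos: [0.6742, -0.0641, 0.1629]
tcp_rot: [-0.43, -2.838, -0.044]
wrist_force: [-0.3, 0.3, -0.4]
width: -0.003
t 3.0 pos [ 0.6742 -0.0641  0.1629] shift mm [-19.5   2.9  77.4] F [-0.26  0.35 -0.35]
R [[-0.92, 0.295, -0.26], [0.287, 0.955, 0.07], [0.269, -0.01, -0.963]]
turn deg [-0.53 -0.58 -0.27]
0.66 [269.3, 205.6, 291.7, 226.8] [ 0.66260054 -0.05612282  0.04532635]
g 402 272.92537313432837 214.18407960199005 [ 0.6571 -0.0623  0.0457] [0.093 0.092 0.011]
r 429 216.75990675990676 215.24941724941726 [ 0.6409 -0.119   0.0455] [0.087 0.071 0.02 ]
y 1808 231.57079646017698 178.05807522123894 [ 0.6089 -0.0926  0.0497] [0.064 0.165 0.025]
```

View pics/wrist2.png

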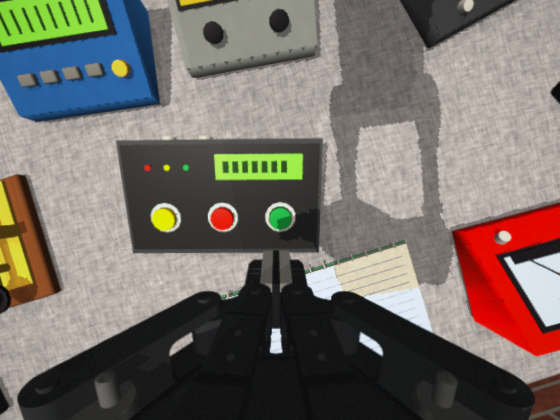

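The wrist view shows the tuner squarely, with the green button at (280,216). That puts it at about (0.663, -0.057, 0.045), which agrees with the other cameras. I approach to about 10 mm above the cap.

```bash
python3 -m inch '[{"dx":-0.01,"dy":0.0015,"dz":0.03,"ax":0,"ay":0,"az":0,"fingers":-1},{"dx":-0.0195,"dy":0.003,"dz":0.06,"ax":0,"ay":0,"az":0,"fingers":-1},{"dx":-0.0195,"dy":0.003,"dz":0.09,"ax":0,"ay":0,"az":0,"fingers":-1},{"dx":-0.0195,"dy":0.003,"dz":0.105,"ax":0,"ay":0,"az":0,"fingers":-1},{"dx":-0.0195,"dy":0.003,"dz":0.107,"ax":0,"ay":0,"az":0,"fingers":-1},{"dx":-0.0195,"dy":0.003,"dz":0.107,"ax":0,"ay":0,"az":0,"fingers":-1}]'
python3 - <<'E'
from h import *
rel([.663,-.0575,.045],(.956,-.293),15)
im,d=bot.read_camera('wrist');cv2.imwrite('pics/w3.png',cv2.resize(im[140:350,140:420],None,fx=2,fy=2))
E
```

```text
time: 3.85
tool_pos: [0.6636, -0.0569, 0.0582]
tcp_rot: [-0.427, -2.84, -0.045]
wrist_force: [0.7, 0.3, 0.6]
width: 0.001
t 3.85 pos [ 0.6636 -0.0569  0.0582] shift mm [-3.2 -0.6 12.9] F [0.67 0.33 0.62]
R [[-0.921, 0.293, -0.258], [0.285, 0.956, 0.07], [0.267, -0.009, -0.964]]
turn deg [-0.52 -0.5  -0.14]
```

View pics/w3.png

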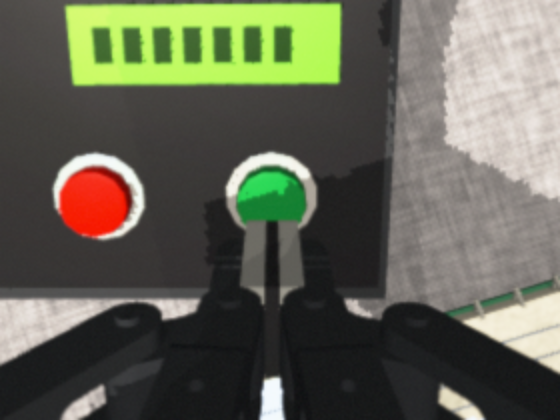

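The fingertips line up with the green cap, just in front of it at (270,220) in the crop. I press to nominal full depth and read the force.

```bash
python3 -m inch '[{"dx":-0.003,"dy":-0.0005,"dz":0.008,"ax":0,"ay":0,"az":0,"fingers":-1},{"dx":-0.003,"dy":-0.0005,"dz":0.013,"ax":0,"ay":0,"az":0,"fingers":-1},{"dx":-0.003,"dy":-0.0005,"dz":0.016,"ax":0,"ay":0,"az":0,"fingers":-1},{"dx":-0.003,"dy":-0.0005,"dz":0.018,"ax":0,"ay":0,"az":0,"fingers":-1},{"dx":-0.003,"dy":-0.0005,"dz":0.018,"ax":0,"ay":0,"az":0,"fingers":-1},{"dx":-0.003,"dy":-0.0005,"dz":0.018,"ax":0,"ay":0,"az":0,"fingers":-1}]'
```

```text
time: 4.65
tool_pos: [0.6619, -0.0571, 0.0402]
tcp_rot: [-0.427, -2.841, -0.045]
wrist_force: [0.2, -0.1, 0.7]
width: 0.001
```

```bash
for i in 1; do python3 -m inch '[{"dx":0,"dy":0,"dz":0.002,"ax":0,"ay":0,"az":0,"fingers":-1},{"dx":0,"dy":0,"dz":0.002,"ax":0,"ay":0,"az":0,"fingers":-1},{"dx":0,"dy":0,"dz":0.002,"ax":0,"ay":0,"az":0,"fingers":-1}]'; done
python3 - <<'E'
from h import *
im,d=bot.read_camera('wrist');cv2.imwrite('pics/w4.png',cv2.resize(im[140:350,140:420],None,fx=2,fy=2))
print(bot.read_state()['wrist_force'],bot.read_state()['torque'])
E
```

```text
time: 5.03
tool_pos: [0.6613, -0.057, 0.0383]
tcp_rot: [-0.427, -2.841, -0.045]
wrist_force: [-0.5, 0.5, -0.4]
width: 0.001
[0.9996955  0.47868741 0.77617643] [-0.02720077 -0.14906419  0.01171107]
```

View pics/w4.png

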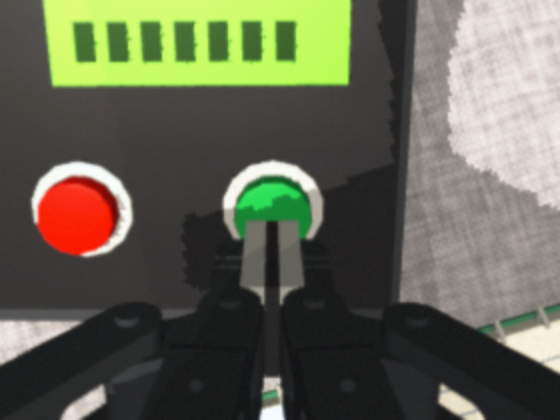

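Force shows only noise, about ±0.7 N. The green cap is still visible at (272,200) beyond the tip edge at (270,220). I use wrist depth to compare the tip with the cap.

Run:
```python
from h import *
s=bot.read_state();R=Rt.from_rotvec(s['tcp_rot']);c=bot.get_calibration('wrist');im,d=bot.read_camera('wrist');P=cloud(d,c)
L=(R.inv().apply((P-s['tool_pos']).reshape(-1,3))*1000).reshape(P.shape)
C=-np.array(c['view'])[:3,:3].T@np.array(c['view'])[:3,3]
print('cam in tool',(R.inv().apply(C-s['tool_pos'])*1000).round(1))
for v in range(212,300,4):
  u=266; print(v,u,im[v,u],L[v,u].round(1),P[v,u].round(4), '| u=282',L[v,282].round(1))
v,u=240,179; print('red',P[v,u],L[v,u])
b,g,r=[im[...,i].astype(int) for i in range(3)]
m=(g>r*2)&(g>b+20);m[:225]=0;m[265:]=0;m[:,:250]=0;m[:,300:]=0
print('green',m.sum(),L[m].min(0),L[m].max(0),np.median(L[m],0))
```

```text
cam in tool [  72.1    0.2 -172.6]
212 266 [59 60 62] [21.  -5.6  2.1] [ 0.6399 -0.0562  0.042 ] | u=282 [20.8  4.5  2.8]
216 266 [60 60 64] [18.1 -5.6  2.9] [ 0.6423 -0.057   0.0404] | u=282 [17.8  4.6  3.9]
220 266 [59 59 63] [15.7 -5.6  2.1] [ 0.6447 -0.0577  0.0406] | u=282 [15.8  4.5  1.9]
224 266 [243 249 248] [13.1 -5.6  1.7] [ 0.6472 -0.0585  0.0402] | u=282 [13.2  4.5  1.6]
228 266 [239 247 247] [10.4 -5.6  1.7] [ 0.6497 -0.0593  0.0395] | u=282 [11.4  4.5 -1.1]
232 266 [ 42 102  20] [10.2 -5.4 -4.9] [ 0.6517 -0.0596  0.0459] | u=282 [10.3  4.4 -5.1]
236 266 [100 227  55] [ 8.2 -5.4 -6.7] [ 0.6539 -0.0603  0.047 ] | u=282 [ 8.5  4.4 -7.3]
240 266 [ 92 224  46] [ 5.9 -5.4 -7.4] [ 0.6563 -0.061   0.0472] | u=282 [ 6.2  4.4 -8.1]
244 266 [ 59 148  25] [ 3.  -5.4 -6.8] [ 0.6588 -0.0618  0.0458] | u=282 [ 3.4  4.4 -7.6]
248 266 [ 54 134  24] [ 0.1 -5.5 -6.3] [ 0.6613 -0.0626  0.0445] | u=282 [ 0.4  4.5 -6.9]
252 266 [106 113 115] [ 10.9  -4.5 -36.4] [ 0.6594 -0.0607  0.0764] | u=282 [ 11.    3.7 -36.6]
256 266 [105 113 116] [ 11.2  -4.3 -41.9] [ 0.6606 -0.0608  0.0817] | u=282 [ 
[... 472 characters left out ...]
1.2   3.2 -61.8]
280 266 [ 93  98 100] [ 11.   -3.6 -64.9] [ 0.6669 -0.0618  0.1038] | u=282 [ 11.8   3.  -66.3]
284 266 [133 143 147] [ 10.5  -3.5 -67.1] [ 0.668  -0.0621  0.1059] | u=282 [ 10.2   3.1 -66.7]
288 266 [28 26 24] [ 12.3  -3.3 -73.3] [ 0.6679 -0.0618  0.1123] | u=282 [ 12.4   2.9 -73.4]
292 266 [27 27 26] [ 12.7  -3.2 -76.8] [ 0.6685 -0.0618  0.1158] | u=282 [ 12.1   2.8 -75.7]
296 266 [27 27 25] [ 12.6  -3.1 -79.4] [ 0.6693 -0.0619  0.1182] | u=282 [ 12.4   2.8 -78.9]
red [ 0.64074003 -0.11292105  0.04506293] [  4.86187104 -59.57104507  -5.03886723]
green 739 [  -6.66431315  -10.4935091  -172.56401942] [72.05768542 12.02389135 -1.735196  ] [ 4.78233449  0.73345521 -7.0243866 ]
```

Wrist depth says the visible finger ends about 35 mm behind the reported TCP, and the cap is unpressed. I check this from the side camera.

Run:
```python
from h import *
s=bot.read_state();c=bot.get_calibration('side');im,d=bot.read_camera('side')
K=np.array(c['intrinsics']);V=np.array(c['view']);R=Rt.from_rotvec(s['tcp_rot'])
def pj(p): return cv2.projectPoints(np.array(p,float).reshape(1,3),cv2.Rodrigues(V[:3,:3])[0],V[:3,3],K,np.array(c['distortion']))[0].ravel()
t=pj(s['tool_pos']);t2=pj(s['tool_pos']+R.apply([0,0,-.035]));print('TCP px',t,'35 back',t2)
l,tp=280,110;o=cv2.resize(im[tp:tp+150,l:l+150],None,fx=4,fy=4,interpolation=cv2.INTER_CUBIC)
for p,col in((t,(255,0,255)),(t2,(255,255,0))): cv2.circle(o,(int((p[0]-l)*4),int((p[1]-tp)*4)),5,col,1)
cv2.imwrite('pics/s5.png',o)
im,d=bot.read_camera('wrist')
P=cloud(d,bot.get_calibration('wrist'));print('tip region min z',[P[v,266].round(4).tolist() for v in (250,251,252,253)])
```

```text
TCP px [349.80883071 221.34096647] 35 back [354.59255081 212.967168  ]
tip region min z [[0.6587, -0.0605, 0.0745], [0.659, -0.0606, 0.0756], [0.6593, -0.0606, 0.077], [0.6598, -0.0608, 0.0771]]
```

View pics/s5.png

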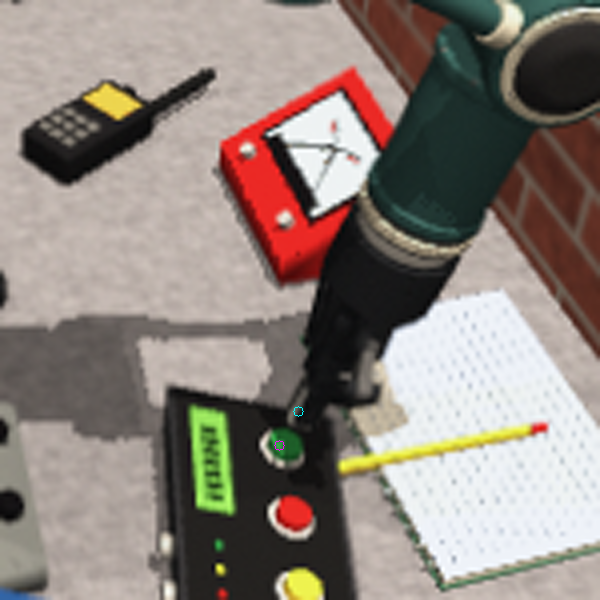

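The side view confirms it: the fingertips at about (300,425) in the crop sit near the "35 mm back" mark, well short of the reported TCP. The true tip is therefore about 34 mm behind the reported TCP, and about 27 mm of air remains. I advance with that correction.

```bash
python3 -m inch '[{"dx":-0.001,"dy":0,"dz":0.008,"ax":0,"ay":0,"az":0,"fingers":-1},{"dx":-0.002,"dy":0,"dz":0.016,"ax":0,"ay":0,"az":0,"fingers":-1},{"dx":-0.002,"dy":0,"dz":0.021,"ax":0,"ay":0,"az":0,"fingers":-1},{"dx":-0.002,"dy":0,"dz":0.024,"ax":0,"ay":0,"az":0,"fingers":-1},{"dx":-0.002,"dy":0,"dz":0.024,"ax":0,"ay":0,"az":0,"fingers":-1},{"dx":-0.002,"dy":0,"dz":0.024,"ax":0,"ay":0,"az":0,"fingers":-1}]'
python3 - <<'E'
from h import *
s=bot.read_state();R=Rt.from_rotvec(s['tcp_rot']);c=bot.get_calibration('wrist');im,d=bot.read_camera('wrist');P=cloud(d,c)
cv2.imwrite('pics/w6.png',cv2.resize(im[140:350,140:420],None,fx=2,fy=2))
L=(R.inv().apply((P-s['tool_pos']).reshape(-1,3))*1000).reshape(P.shape)
for v in range(226,264,2): print(v,im[v,266],L[v,266].round(1),P[v,266].round(4))
E
```

```text
time: 5.98
tool_pos: [0.6572, -0.0559, 0.0152]
tcp_rot: [-0.427, -2.841, -0.045]
wrist_force: [-1.2, -0.1, 2.2]
width: 0.002
226 [57 58 62] [ 19.6  -4.9 -20.9] [ 0.6431 -0.0565  0.0406]
228 [55 54 58] [ 18.7  -4.9 -21.5] [ 0.6441 -0.0568  0.0409]
230 [47 48 50] [ 17.5  -4.9 -21.5] [ 0.6452 -0.0571  0.0406]
232 [198 203 201] [ 16.2  -4.9 -21.2] [ 0.6463 -0.0575  0.0399]
234 [240 247 246] [ 15.7  -4.8 -22.9] [ 0.6473 -0.0577  0.0414]
236 [239 246 247] [ 14.5  -4.8 -22.9] [ 0.6483 -0.0581  0.0411]
238 [238 246 246] [ 13.   -4.9 -22. ] [ 0.6495 -0.0585  0.0399]
240 [153 178 163] [ 12.3  -4.9 -23.4] [ 0.6505 -0.0587  0.041 ]
242 [39 96 20] [ 12.3  -4.8 -26.4] [ 0.6512 -0.0588  0.0439]
244 [ 53 130  26] [ 12.4  -4.7 -29.2] [ 0.652  -0.0589  0.0467]
246 [ 98 225  57] [ 11.4  -4.7 -29.6] [ 0.653  -0.0592  0.0467]
248 [ 89 220  43] [ 10.4  -4.7 -30.1] [ 0.654  -0.0595  0.047 ]
250 [ 90 148  86] [ 11.3  -4.5 -34.6] [ 0.6544 -0.0595  0.0516]
252 [102 110 111] [ 11.6  -4.4 -37.9] [ 0.655  -0.0595  0.0548]
254 [102 110 111] [ 10.9  -4.4 -38.8] [ 0.6558 -0.0597  0.0556]
256 [103 109 112] [ 11.3  -4.3 -42. ] [ 0.6563 -0.0597  0.0587]
258 [103 110 112] [ 10.9  -4.3 -43.3] [ 0.6571 -0.0599  0.0598]
260 [102 110 112] [ 10.4  -4.2 -44.6] [ 0.6579 -0.0601  0.0609]
262 [102 109 111] [ 11.2  -4.1 -48.3] [ 0.6581 -0.06    0.0647]
```

View pics/w6.png

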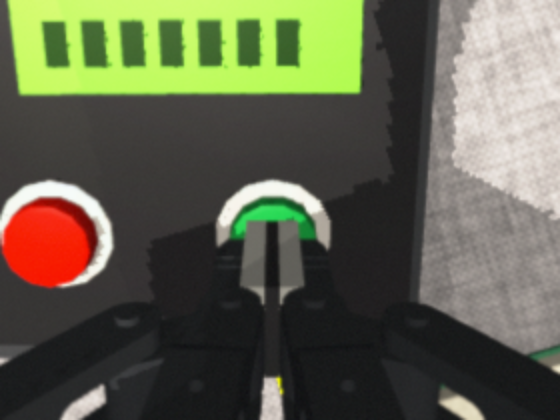

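The tip is now centred on the green cap, with its edge at (270,222), and about 4–5 mm above it. Now the press.

```bash
python3 -m inch '[{"dx":0,"dy":0,"dz":0.003,"ax":0,"ay":0,"az":0,"fingers":-1},{"dx":0,"dy":0,"dz":0.006,"ax":0,"ay":0,"az":0,"fingers":-1},{"dx":0,"dy":0,"dz":0.008,"ax":0,"ay":0,"az":0,"fingers":-1},{"dx":0,"dy":0,"dz":0.009,"ax":0,"ay":0,"az":0,"fingers":-1},{"dx":0,"dy":0,"dz":0.009,"ax":0,"ay":0,"az":0,"fingers":-1},{"dx":0,"dy":0,"dz":0.009,"ax":0,"ay":0,"az":0,"fingers":-1}]'
python3 - <<'E'
from h import *
import json
for i in range(3):
    bot.read_camera('wrist') if i else 0
    print(bot.read_state()['wrist_force'].round(2))
E
```

```text
time: 6.78
tool_pos: [0.6566, -0.0556, 0.0108]
tcp_rot: [-0.428, -2.844, -0.045]
wrist_force: [-2.3, 0.1, 18.7]
width: -0.001
[-2.28  0.07 18.65]
[-3.08 -0.6  18.81]
[-4.18 -0.44 17.64]
```

18 N with 4.4 mm of travel since first contact means the button is bottomed. I hold it for about 1.4 s, then check.

```bash
python3 -m inch '[{"dx":0,"dy":0,"dz":0.003,"ax":0,"ay":0,"az":0,"fingers":-1},{"dx":0,"dy":0,"dz":0.003,"ax":0,"ay":0,"az":0,"fingers":-1},{"dx":0,"dy":0,"dz":0.003,"ax":0,"ay":0,"az":0,"fingers":-1},{"dx":0,"dy":0,"dz":0.003,"ax":0,"ay":0,"az":0,"fingers":-1},{"dx":0,"dy":0,"dz":0.003,"ax":0,"ay":0,"az":0,"fingers":-1},{"dx":0,"dy":0,"dz":0.003,"ax":0,"ay":0,"az":0,"fingers":-1},{"dx":0,"dy":0,"dz":0.003,"ax":0,"ay":0,"az":0,"fingers":-1},{"dx":0,"dy":0,"dz":0.003,"ax":0,"ay":0,"az":0,"fingers":-1},{"dx":0,"dy":0,"dz":0.003,"ax":0,"ay":0,"az":0,"fingers":-1},{"dx":0,"dy":0,"dz":0.003,"ax":0,"ay":0,"az":0,"fingers":-1},{"dx":0,"dy":0,"dz":0.003,"ax":0,"ay":0,"az":0,"fingers":-1}]'
python3 - <<'E'
from h import *
c=bot.get_calibration('wrist');im,d=bot.read_camera('wrist');P=cloud(d,c)
cv2.imwrite('pics/w7.png',cv2.resize(im[140:350,140:420],None,fx=2,fy=2))
E
```

```text
time: 8.25
tool_pos: [0.6566, -0.0557, 0.0109]
tcp_rot: [-0.428, -2.846, -0.045]
wrist_force: [-3.5, 0.0, 13.7]
width: -0.0
```

View pics/w7.png

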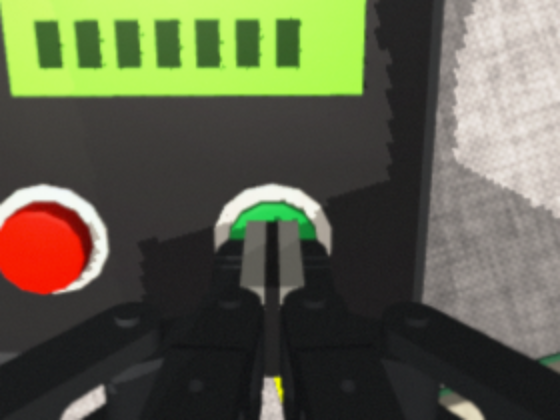

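The cap sits visibly lower in its ring, whose white rim is wider around (272,190), and the force was 14–18 N throughout. Now I release and retract.

```bash
python3 -m inch '[{"dx":0,"dy":0,"dz":-0.01,"ax":0,"ay":0,"az":0,"fingers":-1},{"dx":0,"dy":0,"dz":-0.04,"ax":0,"ay":0,"az":0,"fingers":-1},{"dx":0,"dy":0,"dz":-0.08,"ax":0,"ay":0,"az":0,"fingers":-1},{"dx":0,"dy":0,"dz":-0.12,"ax":0,"ay":0,"az":0,"fingers":-1},{"dx":0,"dy":0,"dz":-0.15,"ax":0,"ay":0,"az":0,"fingers":-1},{"dx":0,"dy":0,"dz":-0.15,"ax":0,"ay":0,"az":0,"fingers":-1}]'
python3 - <<'E'
from h import *
rel([.45,.227,.071+.07],(.956,-.293),0)
c=bot.get_calibration('wrist');im,d=bot.read_camera('wrist');P=cloud(d,c)
for k in 'gry':
    m=sel(im,(0,0,560,420),k)&(d>0)&(P[...,2]>.03)
    q0={'g':(.6627,-.0575),'r':(.6444,-.118),'y':(.6265,-.177)}[k]
    m&=np.hypot(P[...,0]-q0[0],P[...,1]-q0[1])<.02
    print(k,m.sum(),P[m].mean(0).round(4) if m.any() else '')
E
```

```text
time: 9.05
tool_pos: [0.6972, -0.0664, 0.1586]
tcp_rot: [-0.429, -2.852, -0.045]
wrist_force: [0.5, -0.4, -0.5]
width: 0.001
t 9.05 pos [ 0.6972 -0.0664  0.1586] shift mm [307.6 208.2  97.9] F [ 0.51 -0.43 -0.53]
R [[-0.924, 0.293, -0.247], [0.285, 0.956, 0.068], [0.256, -0.008, -0.967]]
turn deg [ -0.43 -14.81  -0.06]
g 391 [ 0.6632 -0.0564  0.0453]
r 425 [ 0.6456 -0.1154  0.0451]
y 421 [ 0.6277 -0.1751  0.0445]
```

The button is out and the tuner hasn't moved. Next I move to 100 mm above the face (tip height 0.175) with the tool upright.

```bash
python3 -m inch '[{"dx":0.02,"dy":0.02,"dz":-0.01,"ax":0,"ay":-5,"az":0,"fingers":-1},{"dx":0.06,"dy":0.045,"dz":0.005,"ax":0,"ay":-10,"az":0,"fingers":-1},{"dx":0.105,"dy":0.07,"dz":0.02,"ax":-0.4,"ay":-14.8,"az":0,"fingers":-1},{"dx":0.15,"dy":0.1,"dz":0.04,"ax":-0.4,"ay":-14.8,"az":0,"fingers":-1},{"dx":0.195,"dy":0.13,"dz":0.06,"ax":-0.4,"ay":-14.8,"az":0,"fingers":-1},{"dx":0.24,"dy":0.16,"dz":0.075,"ax":-0.4,"ay":-14.8,"az":0,"fingers":-1},{"dx":0.28,"dy":0.19,"dz":0.09,"ax":-0.4,"ay":-14.8,"az":0,"fingers":-1},{"dx":0.308,"dy":0.208,"dz":0.098,"ax":-0.4,"ay":-14.8,"az":0,"fingers":-1},{"dx":0.308,"dy":0.208,"dz":0.098,"ax":-0.4,"ay":-14.8,"az":0,"fingers":-1},{"dx":0.308,"dy":0.208,"dz":0.098,"ax":-0.4,"ay":-14.8,"az":0,"fingers":-1}]'
python3 - <<'E'
from h import *
c=bot.get_calibration('wrist');im,d=bot.read_camera('wrist');cv2.imwrite('pics/w8.png',im);P=cloud(d,c)
g=im.min(-1)>120
m=g&(d>0)&(P[...,2]>.05)&(P[...,2]<.092)&(np.hypot(P[...,0]-.45,P[...,1]-.227)<.09)
q=P[m];print(m.sum(),cv2.minAreaRect(q[:,:2].astype(np.float32)),q.mean(0).round(4))
rel([.45,.227,.071])
E
```

```text
time: 10.35
tool_pos: [0.447, 0.2266, 0.1384]
tcp_rot: [-0.465, -3.101, 0.003]
wrist_force: [1.3, -0.1, -0.3]
width: 0.003
6218 ((0.4552292227745056, 0.2152596116065979), (0.0822865441441536, 0.13980162143707275), 3.4572296142578125) [0.4455 0.2274 0.0735]
t 10.4 pos [0.4476 0.2264 0.1388] shift mm [-2.5  1.5 67.8] F [ 0.21 -0.62  0.54]
R [[-0.956, 0.294, -0.006], [0.294, 0.956, -0.001], [0.005, -0.003, -1.0]]
```

View pics/w8.png

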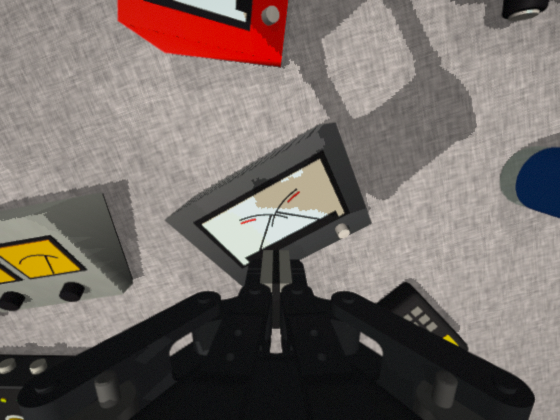

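The right meter is in view: the white face with crossed needles, centre about (273,213), which is about (0.449, 0.227, 0.071). I descend and hold.

```bash
python3 -m inch '[{"dx":-0.0025,"dy":0.0015,"dz":0.02,"ax":0,"ay":0,"az":0,"fingers":-1},{"dx":-0.0025,"dy":0.0015,"dz":0.04,"ax":0,"ay":0,"az":0,"fingers":-1},{"dx":-0.0025,"dy":0.0015,"dz":0.055,"ax":0,"ay":0,"az":0,"fingers":-1},{"dx":-0.0025,"dy":0.0015,"dz":0.063,"ax":0,"ay":0,"az":0,"fingers":-1},{"dx":-0.0025,"dy":0.0015,"dz":0.064,"ax":0,"ay":0,"az":0,"fingers":-1},{"dx":-0.0025,"dy":0.0015,"dz":0.064,"ax":0,"ay":0,"az":0,"fingers":-1}]'
python3 - <<'E'
from h import *
s=bot.read_state();R=Rt.from_rotvec(s['tcp_rot']);c=bot.get_calibration('wrist');im,d=bot.read_camera('wrist');P=cloud(d,c)
cv2.imwrite('pics/w9.png',im)
for v in range(220,268,4): print(v,im[v,266],P[v,266].round(4))
E
```

```text
time: 11.15
tool_pos: [0.4506, 0.2272, 0.0753]
tcp_rot: [-0.467, -3.102, 0.002]
wrist_force: [0.2, 0.1, -0.0]
width: -0.002
220 [152 180 192] [0.4318 0.2274 0.0813]
224 [153 181 194] [0.4349 0.2263 0.079 ]
228 [153 180 192] [0.4381 0.2253 0.077 ]
232 [152 180 193] [0.4409 0.2243 0.076 ]
236 [108 127 136] [0.4433 0.2236 0.0764]
240 [43 50 52] [0.4465 0.2226 0.075 ]
244 [131 156 165] [0.4498 0.2214 0.0731]
248 [226 227 218] [0.454  0.22   0.0694]
252 [70 75 77] [0.439  0.2262 0.1124]
256 [70 74 76] [0.4391 0.2263 0.117 ]
260 [70 75 77] [0.4393 0.2264 0.1212]
264 [71 76 77] [0.4392 0.2266 0.1257]
```

View pics/w9.png

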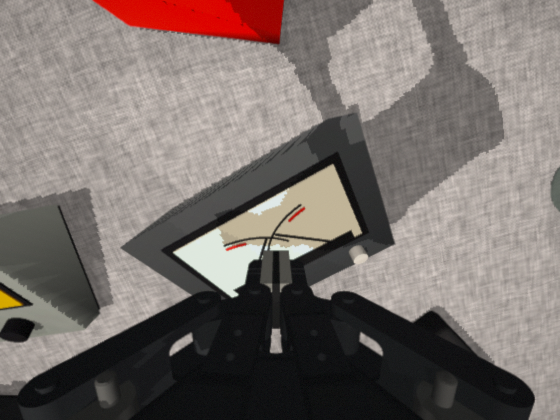

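The fingertips hover over the middle of the face, at about (275,250), about 38 mm above it and touching nothing. I lower 6 mm more and hold for about 2.4 s.

```bash
python3 -m inch '[{"dx":0,"dy":0,"dz":0.006,"ax":0,"ay":0,"az":0,"fingers":-1},{"dx":0,"dy":0,"dz":0.006,"ax":0,"ay":0,"az":0,"fingers":-1},{"dx":0,"dy":0,"dz":0.006,"ax":0,"ay":0,"az":0,"fingers":-1},{"dx":0,"dy":0,"dz":0.006,"ax":0,"ay":0,"az":0,"fingers":-1},{"dx":0,"dy":0,"dz":0.006,"ax":0,"ay":0,"az":0,"fingers":-1},{"dx":0,"dy":0,"dz":0.006,"ax":0,"ay":0,"az":0,"fingers":-1},{"dx":0,"dy":0,"dz":0.006,"ax":0,"ay":0,"az":0,"fingers":-1},{"dx":0,"dy":0,"dz":0.006,"ax":0,"ay":0,"az":0,"fingers":-1},{"dx":0,"dy":0,"dz":0.006,"ax":0,"ay":0,"az":0,"fingers":-1},{"dx":0,"dy":0,"dz":0.006,"ax":0,"ay":0,"az":0,"fingers":-1},{"dx":0,"dy":0,"dz":0.006,"ax":0,"ay":0,"az":0,"fingers":-1},{"dx":0,"dy":0,"dz":0.006,"ax":0,"ay":0,"az":0,"fingers":-1},{"dx":0,"dy":0,"dz":0.006,"ax":0,"ay":0,"az":0,"fingers":-1},{"dx":0,"dy":0,"dz":0.006,"ax":0,"ay":0,"az":0,"fingers":-1},{"dx":0,"dy":0,"dz":0.006,"ax":0,"ay":0,"az":0,"fingers":-1},{"dx":0,"dy":0,"dz":0.006,"ax":0,"ay":0,"az":0,"fingers":-1},{"dx":0,"dy":0,"dz":0.006,"ax":0,"ay":0,"az":0,"fingers":-1},{"dx":0,"dy":0,"dz":0.006,"ax":0,"ay":0,"az":0,"fingers":-1},{"dx":0,"dy":0,"dz":0.006,"ax":0,"ay":0,"az":0,"fingers":-1},{"dx":0,"dy":0,"dz":0.006,"ax":0,"ay":0,"az":0,"fingers":-1}]' && python3 -m inch '[{"dx":0,"dy":0,"dz":-0.04,"ax":0,"ay":0,"az":0,"fingers":-1},{"dx":0,"dy":0,"dz":-0.08,"ax":0,"ay":0,"az":0,"fingers":-1},{"dx":0,"dy":0,"dz":-0.12,"ax":0,"ay":0,"az":0,"fingers":-1},{"dx":0,"dy":0,"dz":-0.16,"ax":0,"ay":0,"az":0,"fingers":-1},{"dx":0,"dy":0,"dz":-0.2,"ax":0,"ay":0,"az":0,"fingers":-1},{"dx":-0.04,"dy":0,"dz":-0.22,"ax":0,"ay":0,"az":0,"fingers":-1},{"dx":-0.08,"dy":0,"dz":-0.22,"ax":0,"ay":0,"az":0,"fingers":-1},{"dx":-0.12,"dy":0,"dz":-0.22,"ax":0,"ay":0,"az":0,"fingers":-1},{"dx":-0.15,"dy":0,"dz":-0.22,"ax":0,"ay":0,"az":0,"fingers":-1},{"dx":-0.15,"dy":0,"dz":-0.22,"ax":0,"ay":0,"az":0,"fingers":-1},{"dx":-0.15,"dy":0,"dz":-0.22,"ax":0,"ay":0,"az":0,"fingers":-1}]'
python3 - <<'E'
from h import *
im,d=bot.read_camera('side');cv2.imwrite('pics/s10.png',im)
o=cv2.imread('pics/side0.png');df=cv2.absdiff(im,o).max(-1)>60
print([(n,int(df[b[1]:b[3],b[0]:b[2]].sum())) for n,b in {'swr':(228,147,281,196),'tuner':(319,205,373,280),'dc':(245,203,290,255),'counter':(258,255,312,325),'hh':(285,125,335,153),'bottle':(240,82,262,133)}.items()])
P=cloud(d,bot.get_calibration('side'))
for k,b in {'g':(342,212,362,230),'r':(342,230,362,247),'y':(346,248,366,268)}.items():
    m=sel(im,b,k)&(d>0); print(k,P[m].mean(0).round(4) if m.any() else None)
E
```

```text
time: 13.7
tool_pos: [0.4506, 0.2273, 0.0695]
tcp_rot: [-0.467, -3.102, 0.002]
wrist_force: [-0.1, 0.2, -1.3]
width: -0.001
time: 15.08
tool_pos: [0.5944, 0.1833, 0.2885]
tcp_rot: [-0.467, -3.101, 0.002]
wrist_force: [0.2, 0.3, 0.1]
width: -0.002
[('swr', 259), ('tuner', 0), ('dc', 0), ('counter', 0), ('hh', 9), ('bottle', 0)]
g [ 0.6627 -0.0609  0.0455]
r [ 0.6447 -0.1197  0.0444]
y [ 0.6266 -0.1787  0.0447]
```

View pics/s10.png

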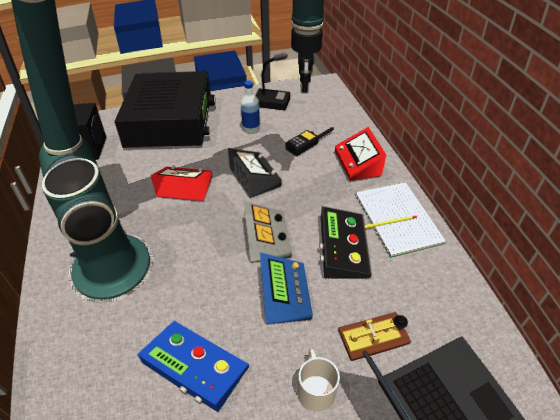

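In the side view everything stands as before: the SWR meter is still at (254,170) with only the arm's shadow across it, and the tuner image is identical. The hand is well away, so I hand in.

```bash
python3 -c "
from workcell import bot
print(bot.finish_job())"
```

```text
the job is handed in; nothing more can be done
None
```

I did the demonstration and handed it in at about 15 s of the 51 s allowed. `finish_job` gives no verdict, so what follows rests on my own readings.

- **Button:** I pressed the green button fully in and held it for about 1.7 s. The wrist force was 14–18 N, against the 4.2 N that bottoms it. After release its cap measured back at its original height.
- **Pointing:** I held the fingertips about 33 mm above the middle of the SWR meter's white face for about 2.4 s. The wrist force stayed within its noise of about 1 N. Then I drew the hand roughly 25 cm away.
- **Desk:** In the last side picture the tuner, dc meter, counter and bottle looked unchanged. The handheld differed only by a few pixels, and the mug, Morse key and pencil look the same by eye. Around the SWR meter only the arm's shadow differed, and it stands where it was.
- **Mismatch found:** The reported TCP did not match the cameras. The real fingertips sit about 34 mm behind it, seen in wrist depth and confirmed in the side picture. My first two press attempts therefore stopped in the air above the button, touching nothing. I allowed for the offset from then on, and the pointing should meet the limits by either reading.

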